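Hang the oil funnel in its bayonet bracket and lock it

ROBOT

A 7-joint arm with a two-finger parallel gripper is mounted at the origin on the work surface. World frame = base frame: x ahead of the robot, y to its left, z up, the work surface at z = 0. Lengths are in m, angles in rad, forces in N, time in s.
With the tool pointing down it reaches from about 0.425 to 0.825 m from the base axis. Payload 3.6 kg.
Tool frame: the origin (TCP) lies on the mounting face of the last link; the fingertips stand 173 mm ahead of it and the grasp point (between the pads) lies 155 mm ahead of it; x points along the fingers, z is the direction in which the jaws open and shut, and the axes are right-handed (so a half turn about x gives the same grasp; the last joint's range is limited). The gripper opens to 85 mm and grips with 20 to 120 N. Pads are 22 mm wide; open, the fingers measure 114 mm over their backs; the gripper's body (76 mm by 85 mm) begins 54 mm behind the grasp point. The pads swing forward as they close: fully open they stand 13 mm farther back than shut.
Start: joints at [-1.298, 0.615, -0.013, 1.423, 0.008, 1.103, -0.04], TCP at [0.191, 0.621, 0.405] pointing down, gripper open.
Joint ranges: [-3.12, 3.12], [-0.3, 2.06], [-1.34, 1.32], [0.26, 2.42], [-1.36, 4.5], [0.01, 1.98], [-2.84, 2.84]. Speed limits (rad/s): [2.79, 2.79, 3.14, 3.14, 3.14, 3.14, 3.14].

INTERFACE

Orientations are given as a unit quaternion [x, y, z, w].
In Python, from workcell import get_state, camera, close_job, spot_in, silhouettes gives the robot as it stands. The module is installed in compiled form; this text tells all that it offers.
- The arm moves only by the tool servo_tool, never from a script. Its argument "steps" is text: rows parted by semicolons, each of 5 numbers parted by spaces: the shift along the world's x, y, z scaled (see below), then the turn about the world's z scaled (see below), then the opening, from -1 (shut) to 1 (fully open). In form: dx dy dz turn gripper; .... A call has 1 to 10 rows; each row shifts and turns the commanded pose from where the row before left it; what a row does not reach is not made up. The controller multiplies each number of a shift by 250 mm and each number of a turn by 90 degrees. A row lasts 1/10 s, in which the tool goes at most 50 mm and 8.59 degrees, less where a joint would pass 70% of its speed; a pose out of reach is approached as far as the arm can. A call with a number of a shift or a turn outside -1 to 1 is refused whole. A call with a gripper value outside its range is refused whole. The fingers move at their own pace and stop on an object; the grip force is fixed at half the most. Time passes only in rows, so rows that do not move let the fingers close. It gives the time, the measured TCP pose, the force and the opening at its end, in the units of the state.
- get_state(): the state, without advancing time (a new reading comes with each control period).
- camera(name): name is "side" or "top"; returns a dict with "img" (480x640x3 uint8, blue, green, red), "z_map" (480x640 float32, m along the optical axis (not along the pixel's ray), 0 where there is no reading), "K" (3x3 intrinsics, pixels), "eye" and "orientation" of the camera in the world. Camera axes: x right, y up, looking along -z (the intrinsics and any distortion apply to the point x, -y, -z); pixel columns grow to the right and rows downward; lengths in m; the calibration is good to about 2 mm. A picture is of the moment at which its call begins.
- close_job(): hands the job in, once; it reports no verdict.
Trained networks look in the newest picture that a camera, given by its name, has taken for a name from the list of things; names that differ only in an ending like _2 or _b are one class to them, and where a whole thing is asked for, a point or a joint stands for the part that bears it (a point fixed in the world has none). Each returns a list of dicts, best first, with "p" (0 to 1); they miss things now and then, are a little off and sometimes report something else, mostly with a low value. They report only what shows in the picture. A call takes as long as a camera call. They do not tell look-alikes from the thing itself.
- spot_in(camera, thing): "rect" ([centre column, centre row, width, height] as shares, 0 to 1, of the picture: columns of its width, rows of its height, round what is visible of it).
- silhouettes(camera, thing): "region" (480x640 bool, what is visible of it) and "rect" ([centre column, centre row, width, height] as shares, 0 to 1, of the picture: columns of its width, rows of its height, round what is visible of it).
The state is a dict: "time": time; "joint_pos": joint angles; "qvel": joint speeds; "joint_efforts": joint torques, N m; "tcp_pos": TCP position; "ee_rot": TCP orientation; "wrist_force": force on the tool from outside, world axes, zero at the start; "wrist_torque": the same for the moment, N m; "finger_gap": finger opening in m.
Only numpy, scipy, OpenCV 4.12 (cv2) and the standard library are available. Lean on these libraries where they do the work, as an engineer would, in place of code of your own. Each camera call takes 0.05 s, during which the arm holds its last target. There are 200 camera calls.

TASK

Lift the tin funnel by its bail out of the plywood stand and hang it in the brass bracket, its two lugs down through the two gaps in the ring; then twist it clockwise (seen from above) until both lugs drop into the locking notches, and let go. How far the notches lie past the gaps is not known: feel for them with a light hand (10 N is plenty) and never force the funnel against the bracket. Leave the oil can, reel frame, gear and reel handle where they are.

Things in the scene. Friction and masses are not known exactly. Their poses are not given: they have to be found in the camera images.
- bail (a point): Tin funnel's handle: centre of the straight steel bar on top of its bail, the place to grip. Bar 50 mm long (along x), 10 mm wide (y), 12 mm high; two 3 mm uprights join its ends to the funnel's mouth, 33 mm below this point. z is the funnel's axis, up. The funnel weighs about 220 g, is the same after half a turn, and starts upright, hanging by its lugs in the stand.
- lugs (a point): Same funnel: point on its axis at the height of the lugs' undersides, 62 mm below bail. Two lugs stick out along +x and -x, right under the ends of the bail bar: 6 mm wide, 6 mm high, outer ends 31 mm from the axis. They sit on a straight round collar 44 mm in diameter, from 14 mm below this point up to the mouth, which has a 53 mm flange 26 mm above this point.
- spout (a point): Same funnel: the tip of its spout on the axis, 134 mm below bail. The spout is 18 mm across for its lowest 34 mm, then a cone widens to the collar 58 mm above this point.
- ring (a point): Centre of the fixed brass bracket's ring at ledge height, 110 mm above the bench; z up. Entry gaps lie at +x and -x. Lugs put down through them rest on the ledge (bail bar 62 mm above this point) and slide clockwise. Somewhere 35 to 75 degrees past the gaps (not reported, new each time) are notches 6 mm deep, about 12 mm wide: lugs drop in (bar then 56 mm above) and can turn no further.
- lip (a point): Same bracket: centre of the ring's top, 15 mm above ring. Ring 50 mm inside, 72 mm outside; straps to 80 mm. Its 6 mm thick lip has two gaps 30 degrees (at least 11 mm) wide at +x and -x; under it the lugs have 9 mm of height. The ledge runs on past the notch to a solid stop 110 degrees clockwise of the gap; another 20 degrees anticlockwise. The post, lower than the ring, is 64 mm off on +x.
- oil_can_mid (a point): Bystander: tan plastic oil can, 60 mm in diameter and 128 mm tall with its thin bent spout; this point is on its axis 40 mm above the bench.
- reel_frame_mid (a point): Bystander: gunmetal baitcaster reel frame, about 60 by 64 by 53 mm, two round side plates joined by bars; this point is at its middle, 27 mm above the bench.
- drive_gear: Bystander: small steel gear lying flat, 40 mm in diameter, 12 mm high at the hub; origin at the centre of its underside.
- reel_handle: Bystander: reel handle lying flat, a 90 mm metal bar (along x) with two amber spool-shaped knobs 22 mm high at its ends; origin at the centre of its underside.
- stand: Plywood stand fixed to the bench, 100 by 100 mm, 80 mm high, with a round hole 48 mm in diameter in its top plate (12 mm thick) in which the funnel hangs at the start; origin at the centre of its underside.
Things that resemble listed ones, but are neither listed nor needed, are in the scene too. What is shaped like the part that bears bail but black is not meant.

How it is judged:
By the outcome, as a careful person would: the job done as asked, in the order asked, and still so for the second after the job is handed in, with the robot touching nothing.
It also fails if it takes over 64 s, if anything falls off the work surface, if the arm or the gripper's body presses on something with over 40 N, if the wrist force passes 120 N, or if a joint passes its speed limit or range.

## Working session

There is one attempt and no reset: what is moved stays moved. The work goes in short steps, Python scripts to look and compute and a tool call to move; the robot and the scene stay as the last step left them, time stands still between calls to the robot, and variables do not carry over. Pictures are saved under pics/ and viewed, about 8 in all and at most 12, crops included, and the job is handed in when it is done.

Besides the shell and the picture viewer there is one more tool, called after "Emit:" as name(argument=value, ...) on one line, values as JSON. servo_tool: Moves the arm, as the interface text tells. Shifts and turns lie within -1 to 1; 1 stands for 250 mm of shift or 90 degrees of turn. Its arguments: {"type":"object","properties":{"steps":{"type":"string"}},"required":["steps"]}

```bash
mkdir -p pics; cat > h.py <<'E'
import numpy as np, cv2
from workcell import *
from scipy.spatial.transform import Rotation as R
def cloud(c):
    K=c["K"]; z=c["z_map"]; v,u=np.mgrid[0:480,0:640]
    p=np.stack([(u-K[0,2])/K[0,0]*z,-(v-K[1,2])/K[1,1]*z,-z],-1)
    W=p@R.from_quat(c["orientation"]).as_matrix().T+np.array(c["eye"])
    W[z==0]=np.nan
    return W
E
python3 - <<'E'
from h import *
s=get_state(); print(s)
for n in ["top","side"]:
    c=camera(n); cv2.imwrite(f"pics/{n}1.png",c["img"]); print(n,c["K"].tolist(),c["eye"],c["orientation"],[k for k in c])
    W=cloud(c); np.save(n+"1.npy",W)
    for t in ["bail","ring","stand","lip","oil_can_mid","reel_frame_mid","drive_gear","reel_handle"]:
        for d in silhouettes(n,t)[:3]:
            m=d["region"]; q=W[m]; r=np.array(d["rect"])*[640,480,640,480]
            print(t,round(d["p"],2),r.round(),np.nanmedian(q,0).round(3),np.nanmin(q,0).round(3),np.nanmax(q,0).round(3))
E
```

```text
{'time': 0.0, 'joint_pos': array([-1.29845414,  0.61593336, -0.01260835,  1.42492234,  0.00815098,
        1.10337908, -0.04041564]), 'qvel': array([-1.53511981e-03,  4.63512048e-05, -1.83324249e-04, -1.00373603e-03,
        1.80659112e-03, -3.19145547e-04, -1.03747957e-03]), 'joint_efforts': array([ 2.15877731e-04, -4.69221854e+01,  2.59330552e-01, -1.71033239e+01,
        1.00072005e-02,  9.81906516e-03, -8.67297274e-06]), 'tcp_pos': array([0.19126908, 0.62088692, 0.40352065]), 'ee_rot': array([-0.42058356,  0.56956504,  0.41944587,  0.56812877]), 'wrist_force': array([-0.56438854,  0.63151342, -0.09399814]), 'wrist_torque': array([-0.03849043,  0.00384527, -0.00387395]), 'finger_gap': 0.08530914273878902}
top [[459.23330075133686, 0.0, 320.76873493555877], [0.0, 459.23330075133686, 236.58980569410167], [0.0, 0.0, 1.0]] [ 0.503486   -0.00789383  1.09935905] [ 0.03127683 -0.03266303 -0.69708123  0.71556457] ['img', 'z_map', 'K', 'eye', 'orientation']
bail 0.93 [226. 213.  36.  25.] [0.641 0.202 0.1  ] [ 0.618  0.174 -0.001] [0.668 0.253 0.145]
bail 0.59 [221. 267.  25.  25.] [0.523 
[... 1412 characters left out ...]
.  66.  69.] [ 0.497 -0.197  0.011] [ 0.423 -0.237 -0.004] [ 0.575 -0.022  0.131]
stand 0.92 [282. 213.  49.  44.] [0.516 0.164 0.063] [ 0.463  0.144 -0.001] [0.58  0.347 0.109]
lip 0.8 [297. 306.  66.  71.] [ 0.497 -0.197  0.011] [ 0.424 -0.237 -0.004] [ 0.576 -0.047  0.131]
oil_can_mid 0.72 [265. 177.  19.  31.] [0.493 0.358 0.059] [ 0.466  0.196 -0.003] [0.537 0.542 0.151]
reel_frame_mid 0.6 [390. 250.  19.  27.] [ 0.786 -0.029  0.038] [ 0.76  -0.051 -0.001] [0.818 0.017 0.056]
drive_gear 0.67 [298. 386.  18.  15.] [ 0.473 -0.37   0.008] [ 0.455 -0.387 -0.001] [ 0.493 -0.346  0.016]
reel_handle 0.67 [398. 395.  34.  29.] [ 0.673 -0.433  0.008] [ 0.629 -0.458 -0.   ] [ 0.713 -0.408  0.028]
```

```bash
python3 - <<'E'
from h import *
a=cv2.imread("pics/top1.png");b=cv2.imread("pics/side1.png")
f=lambda i,x,y,w,h:cv2.resize(i[y:y+h,x:x+w],(400,300),interpolation=cv2.INTER_CUBIC)
cv2.imwrite("pics/m.png",np.vstack([np.hstack([f(a,180,225,80,60),f(a,350,245,100,75)]),np.hstack([f(b,232,160,100,75),f(b,245,260,100,75)])]))
W=np.load("top1.npy").reshape(-1,3)
near=lambda x,y,r:W[(np.hypot(W[:,0]-x,W[:,1]-y)<r)]
q=near(.523,.207,.045); q=q[q[:,2]>.137]; print("bar",len(q),q.round(3).tolist())
q=near(.498,-.177,.09); q=q[(q[:,2]>.1)]
print("ring",len(q),q.mean(0),q.min(0),q.max(0))
print(cv2.minEnclosingCircle(q[:,:2].astype(np.float32)))
E
```

```text
bar 138 [[0.546, 0.216, 0.148], [0.546, 0.214, 0.146], [0.546, 0.211, 0.148], [0.546, 0.212, 0.137], [0.543, 0.219, 0.149], [0.543, 0.217, 0.151], [0.544, 0.216, 0.147], [0.544, 0.213, 0.149], [0.544, 0.211, 0.151], [0.544, 0.211, 0.142], [0.541, 0.219, 0.149], [0.541, 0.217, 0.148], [0.541, 0.215, 0.148], [0.541, 0.213, 0.149], [0.541, 0.211, 0.15], [0.542, 0.21, 0.143], [0.539, 0.217, 0.15], [0.539, 0.215, 0.148], [0.54, 0.214, 0.146], [0.539, 0.211, 0.15], [0.54, 0.209, 0.147], [0.54, 0.209, 0.141], [0.537, 0.216, 0.151], [0.537, 0.215, 0.148], [0.537, 0.214, 0.146], [0.537, 0.211, 0.15], [0.537, 0.209, 0.148], [0.538, 0.208, 0.144], [0.535, 0.215, 0.147], [0.535, 0.213, 0.147], [0.535, 0.211, 0.149], [0.535, 0.209, 0.147], [0.535, 0.206, 0.15], [0.536, 0.207, 0.138], [0.533, 0.215, 0.147], [0.533, 0.212, 0.15], [0.533, 0.21, 0.15], [0.533, 0.209, 0.148], [0.533, 0.206, 0.15], [0.534, 0.206, 0.142], [0.531, 0.214, 0.151], [0.531, 0.213, 0.149], [0.531, 0.211, 0.148], [0.531, 0.208, 0.149], [0.531, 0.207, 0.148], [0.531, 0.205, 0.148], [0.529, 0.213, 0.146], [0.529, 0.211, 0.148], 
[... 1534 characters left out ...]
, 0.148], [0.507, 0.195, 0.148], [0.507, 0.194, 0.144], [0.505, 0.203, 0.149], [0.505, 0.201, 0.151], [0.505, 0.199, 0.149], [0.505, 0.197, 0.148], [0.505, 0.194, 0.152], [0.505, 0.193, 0.147], [0.505, 0.192, 0.141], [0.503, 0.201, 0.149], [0.503, 0.199, 0.147], [0.503, 0.197, 0.15], [0.503, 0.195, 0.15], [0.503, 0.193, 0.149], [0.503, 0.192, 0.143], [0.501, 0.201, 0.15], [0.501, 0.199, 0.148], [0.501, 0.196, 0.151], [0.501, 0.195, 0.146], [0.501, 0.194, 0.143], [0.499, 0.2, 0.145], [0.499, 0.199, 0.137]]
ring 720 [ 0.49167472 -0.18276182  0.1193317 ] [ 0.44833826 -0.21939961  0.10002671] [ 0.55881766 -0.14360711  0.1298448 ]
((0.5038560032844543, -0.18744148313999176), 0.055965766310691833)
```

View pics/m.png

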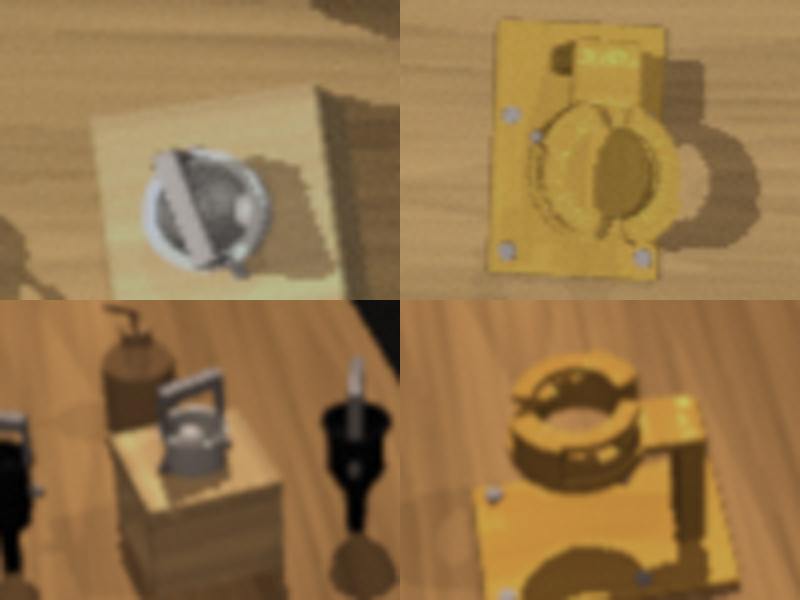

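View pics/side1.png

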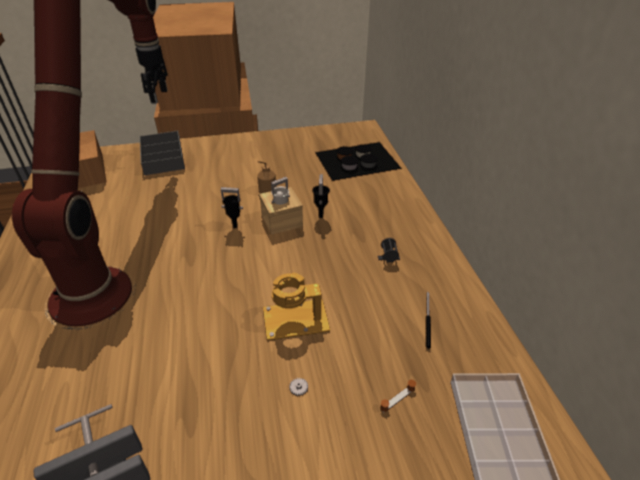

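```bash
cat >> h.py <<'E'
from scipy.optimize import differential_evolution as DE
def plane(c,z):
    "world xy where each pixel's ray meets height z"
    K=c["K"]; v,u=np.mgrid[0:480,0:640]
    d=np.stack([(u-K[0,2])/K[0,0],-(v-K[1,2])/K[1,1],-np.ones(u.shape)],-1)@R.from_quat(c["orientation"]).as_matrix().T
    e=np.array(c["eye"]); return e[:2]+d[...,:2]*((z-e[2])/d[...,2])[...,None]
def fit(c,z,zlo,model,p0,rad=.06,da=.6,zhi=9):
    P=plane(c,z); W=cloud(c); s=np.hypot(*(P-p0[:2]).transpose(2,0,1))<rad
    P=P[s]; m=(W[s][:,2]>zlo)&(W[s][:,2]<zhi)
    def f(p):
        q=P-p[:2]; co,si=np.cos(p[2]),np.sin(p[2])
        w,use=model(q[:,0]*co+q[:,1]*si,-q[:,0]*si+q[:,1]*co)  # soft 0..1
        return np.sum(np.abs(w-m)*use)/len(m)
    r=DE(f,[(p0[0]-.02,p0[0]+.02),(p0[1]-.02,p0[1]+.02),(p0[2]-da,p0[2]+da)],seed=1,maxiter=80,tol=1e-6)
    return r.x,r.fun
sg=lambda d:1/(1+np.exp(-np.clip(d/.0007,-50,50)))
def bar(x,y): return sg(.025-abs(x))*sg(.005-abs(y)),1
def lip(x,y):
    r=np.hypot(x,y); a=np.arctan2(abs(y),abs(x))
    return sg(r-.025)*sg(.036-r)*sg((a-np.radians(15))*r),(r<.0355)|((r<.042)&(abs(y)>.025))
E
python3 - <<'E'
from h import *
for n in ["top","side"]:
    c=camera(n)
    x,f=fit(c,.148,.138,bar,[.523,.206,.38]); print(n,"bar",x.round(4),np.degrees(x[2]),f)
    x,f=fit(c,.125,.1195,lip,[.487,-.18,0]); print(n,"ring",x.round(4),np.degrees(x[2]),f)
s=get_state(); M=R.from_quat(s["ee_rot"]).as_matrix(); print(M.round(3))
W=np.load("top1.npy");
for x0,y0 in [(.38,.203),(.523,.206),(.641,.2),(.49,-.18),(.5,.37)]:
    q=W[np.hypot(W[...,0]-x0,W[...,1]-y0)<.06]; print(x0,y0,np.nanpercentile(q[:,2],99))
E
```

```text
top bar [0.5226 0.2051 0.4219] 24.174475614022025 0.012301823494998178
top ring [ 0.4877 -0.1835 -0.0018] -0.10171931699732517 0.041389171606814164
side bar [0.5201 0.1978 0.5144] 29.47032263742452 0.06281846273869957
side ring [ 0.4885 -0.1835 -0.0141] -0.805885852975172 0.08003337972227961
[[-0.    -0.956  0.294]
 [-0.     0.294  0.956]
 [-1.     0.    -0.   ]]
0.38 0.203 0.14166942395292403
0.523 0.206 0.14979923172047357
0.641 0.2 0.14175170297191822
0.49 -0.18 0.1283335923513125
0.5 0.37 0.11994641828771498
```

Emit:
servo_tool(steps="0.11 -0.139 0 0.038 1;0.11 -0.139 0 0.038 1;0.11 -0.139 0 0.038 1;0.11 -0.139 0 0.038 1;0.11 -0.139 0 0.038 1;0.11 -0.139 0 0.038 1;0.11 -0.139 0 0.038 1;0.11 -0.139 0 0.038 1;0.11 -0.139 0 0.038 1;0.11 -0.139 0 0.038 1")

```text
time: 2.0
tcp_pos: [0.4673, 0.2722, 0.405]
ee_rot: [0.569, -0.419, -0.569, -0.42]
wrist_force: [-0.3, 0.2, -0.8]
finger_gap: 0.0852
```

Emit:
servo_tool(steps="0.11 -0.139 -0.06 0.038 1;0.11 -0.139 -0.06 0.038 1;0 0 0 0 1;0 0 0 0 1")

```text
time: 2.4
tcp_pos: [0.522, 0.2027, 0.3742]
ee_rot: [-0.592, 0.387, 0.592, 0.386]
wrist_force: [-0.2, 0.9, 0.2]
finger_gap: 0.0855
```

```bash
cat >> h.py <<'E'
def st():
    s=get_state(); M=R.from_quat(s["ee_rot"]).as_matrix()
    print("t",round(s["time"],2),"tcp",s["tcp_pos"].round(4),"jaw",np.degrees(np.arctan2(M[1,2],M[0,2])).round(2),"tilt",M[:,0].round(3),"F",s["wrist_force"].round(2),"T",s["wrist_torque"].round(3),"gap",round(s["finger_gap"],4),"j",s["joint_pos"].round(2))
E
python3 -c "
from h import *
st()"
```

```text
t 2.4 tcp [0.522  0.2027 0.3742] jaw 113.69 tilt [-0.001 -0.    -1.   ] F [-0.2   0.88  0.16] T [0.104 0.022 0.007] gap 0.0855 j [-0.31  0.51 -0.15  1.73  0.09  0.91  1.48]
```

Emit:
servo_tool(steps="0.002 0.01 -0.1 0.005 1;0 0 -0.1 0 1;0 0 -0.07 0 1;0 0 -0.037 0 1;0 0 0 0 1")

```text
time: 2.9
tcp_pos: [0.5209, 0.2081, 0.2973]
ee_rot: [-0.594, 0.383, 0.595, 0.382]
wrist_force: [0.1, 0.3, 0.6]
finger_gap: 0.0852
```

```bash
python3 -c "
from h import *
st()
c=camera('side'); cv2.imwrite('pics/g.png',cv2.resize(c['img'][110:260,200:400],(800,600),interpolation=cv2.INTER_CUBIC))"
```

```text
t 2.9 tcp [0.5209 0.2081 0.2973] jaw 114.52 tilt [-0.002 -0.    -1.   ] F [0.14 0.33 0.62] T [-0.055  0.02  -0.001] gap 0.0852 j [-0.33  0.61 -0.14  1.81  0.12  0.74  1.47]
```

View pics/g.png

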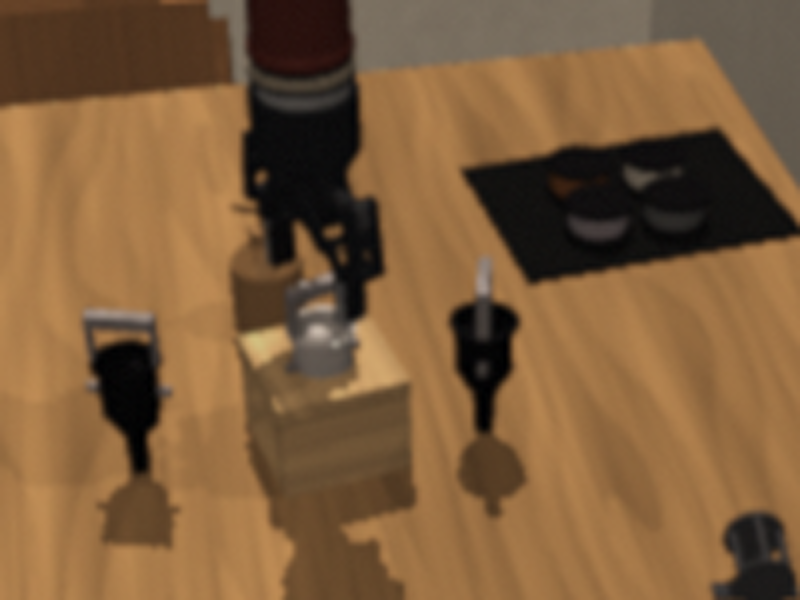

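Emit:
servo_tool(steps="0 0 0 0 1;0 0 0 0 1")

```text
time: 3.15
tcp_pos: [0.5221, 0.2071, 0.2991]
ee_rot: [0.595, -0.382, -0.594, -0.384]
wrist_force: [-0.4, 0.4, -0.6]
finger_gap: 0.0858
```

Emit:
servo_tool(steps="0.003 -0.006 -0.004 0 1;0 0 0 0 -1;0 0 0 0 -1;0 0 0 0 -1;0 0 0 0 -1;0 0 0 0 -1;0 0 0 0 -1;0 0 0 0 -1")

```text
time: 3.95
tcp_pos: [0.5225, 0.2053, 0.2971]
ee_rot: [-0.594, 0.383, 0.594, 0.383]
wrist_force: [-0.2, -0.4, 1.3]
finger_gap: 0.009
```

Emit:
servo_tool(steps="0 0 0 0 -1;0 0 0 0 -1;0 0 0 0 -1")

```text
time: 4.25
tcp_pos: [0.5225, 0.2053, 0.2971]
ee_rot: [-0.594, 0.383, 0.594, 0.383]
wrist_force: [-0.7, 0.1, 1.9]
finger_gap: 0.009
```

Emit:
servo_tool(steps="0 0 0.04 0 -1;0 0 0.1 0 -1;0 0 0.15 0 -1;0 0 0.15 0 -1;0 0 0.1 0 -1;0 0 0.06 0 -1;0 0 0 0 -1")

```text
time: 4.95
tcp_pos: [0.5228, 0.2052, 0.4496]
ee_rot: [0.595, -0.382, -0.593, -0.385]
wrist_force: [0.2, 0.5, -1.2]
finger_gap: 0.0087
```

```bash
python3 -c "
from h import *
st()
c=camera('side'); cv2.imwrite('pics/l.png',cv2.resize(c['img'][60:260,180:446],(798,600),interpolation=cv2.INTER_CUBIC))"
```

```text
t 4.95 tcp [0.5228 0.2052 0.4496] jaw 114.36 tilt [ 0.005  0.002 -1.   ] F [ 0.15  0.5  -1.24] T [ 0.015 -0.052  0.013] gap 0.0087 j [-0.31  0.44 -0.16  1.62  0.08  1.09  1.51]
```

View pics/l.png

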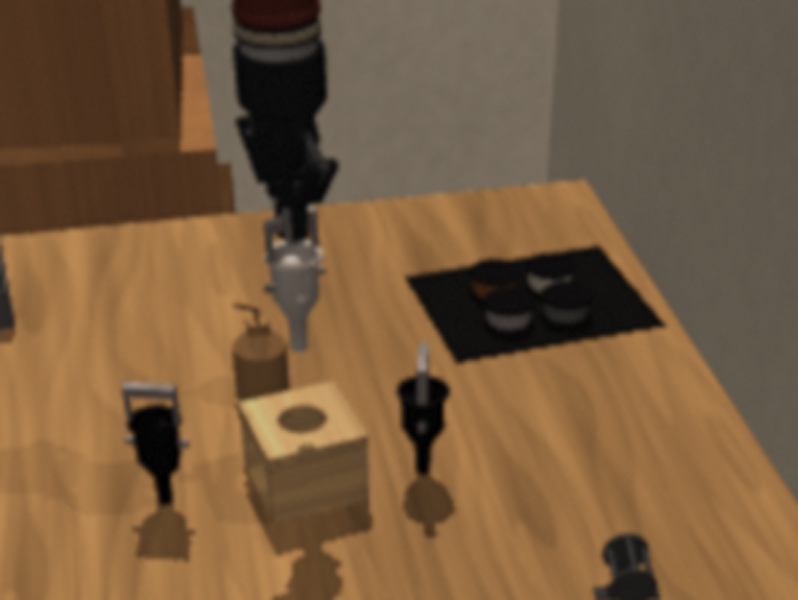

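Emit:
servo_tool(steps="-0.014 -0.155 0 -0.027 -1;-0.014 -0.155 0 -0.027 -1;-0.014 -0.155 0 -0.027 -1;-0.014 -0.155 0 -0.027 -1;-0.014 -0.155 0 -0.027 -1;-0.014 -0.155 0 -0.027 -1;-0.014 -0.155 0 -0.027 -1;-0.014 -0.155 0 -0.027 -1;-0.014 -0.155 0 -0.027 -1;-0.012 -0.16 0 -0.027 -1")

```text
time: 6.0
tcp_pos: [0.4872, -0.1848, 0.4453]
ee_rot: [-0.499, 0.501, 0.501, 0.499]
wrist_force: [0.5, 0.2, -1.8]
finger_gap: 0.0087
```

Emit:
servo_tool(steps="0 0 0 0 -1;0 0 0 0 -1;0 0 0 0 -1")

```text
time: 6.3
tcp_pos: [0.4881, -0.1822, 0.4459]
ee_rot: [-0.5, 0.499, 0.502, 0.499]
wrist_force: [0.8, -0.2, -1.8]
finger_gap: 0.009
```

```bash
python3 - <<'E'
from h import *
st()
c=camera('side'); cv2.imwrite('pics/r.png',cv2.resize(c['img'][190:350,200:413],(798,600),interpolation=cv2.INTER_CUBIC))
x,f=fit(c,.125,.119,lip,[.488,-.1835,0],zhi=.131); print("ring",x.round(4),np.degrees(x[2]),f)
W=cloud(c); q=W[(np.hypot(W[...,0]-.488,W[...,1]+.18)<.05)&(W[...,2]>.155)&(W[...,2]<.3)]
for z in np.arange(.155,.3,.005):
    s=q[abs(q[:,2]-z)<.0025]
    if len(s)>3: print(z.round(3),len(s),s.min(0).round(4)[:2],s.max(0).round(4)[:2],"midx",((s[:,0].min()+s[:,0].max())/2).round(4))
E
```

```text
t 6.3 tcp [ 0.4881 -0.1822  0.4459] jaw 90.2 tilt [-0.002  0.002 -1.   ] F [ 0.8  -0.19 -1.77] T [-0.024 -0.028 -0.024] gap 0.009 j [ 0.29  0.37  0.04  1.73 -0.02  1.04  1.91]
ring [ 0.486  -0.1863 -0.028 ] -1.6024656351812154 0.07752925506462377
0.16 5 [ 0.4793 -0.1889] [ 0.4922 -0.1821] midx 0.4857
0.165 12 [ 0.4795 -0.1896] [ 0.492  -0.1809] midx 0.4858
0.17 9 [ 0.4792 -0.1904] [ 0.4923 -0.1842] midx 0.4857
0.175 12 [ 0.4797 -0.1916] [ 0.4927 -0.1841] midx 0.4862
0.18 10 [ 0.4798 -0.1897] [ 0.4927 -0.1836] midx 0.4862
0.185 14 [ 0.4785 -0.1911] [ 0.493  -0.1799] midx 0.4857
0.19 10 [ 0.4801 -0.1915] [ 0.4927 -0.1853] midx 0.4864
0.195 7 [ 0.4784 -0.1913] [ 0.4952 -0.1841] midx 0.4868
0.2 8 [ 0.476  -0.1952] [ 0.4998 -0.1874] midx 0.4879
0.205 11 [ 0.472  -0.1971] [ 0.5045 -0.1865] midx 0.4883
0.21 11 [ 0.4699 -0.1998] [ 0.4964 -0.1898] midx 0.4831
0.215 19 [ 0.468  -0.2022] [ 0.5065 -0.1893] midx 0.4873
0.22 35 [ 0.4651 -0.2033] [ 0.5065 -0.1816] midx 0.4858
0.225 33 [ 0.4652 -0.2057] [ 0.5067 -0.1609] midx 0.4859
0.23 49 [ 0.4571 -0.2044] [ 0.515  -0.1607] midx 0.4861
0.235 63 [ 0.4576 -0.2051] [ 0.517  -0.1603] midx 0.4873
0.24 69 [ 0.4615 -0.2041] [ 0.5171 -0.1563] midx 0.4893
0.245 87 [ 0.4661 -0.2046] [ 0.5077 -0.1602] midx 0.4869
0.25 77 [ 0.4676 -0.2041] [ 0.5076 -0.1613] midx 0.4876
0.255 40 [ 0.4643 -0.2061] [ 0.508  -0.1565] midx 0.4862
0.26 108 [ 0.4609 -0.2082] [ 0.5134 -0.1599] midx 0.4871
0.265 10 [ 0.4624 -0.1883] [ 0.5109 -0.176 ] midx 0.4866
0.27 5 [ 0.4624 -0.1863] [ 0.511  -0.1778] midx 0.4867
0.275 18 [ 0.4623 -0.1938] [ 0.5113 -0.1819] midx 0.4868
0.28 18 [ 0.4622 -0.1979] [ 0.5113 -0.1826] midx 0.4867
0.285 37 [ 0.4622 -0.1993] [ 0.5114 -0.1824] midx 0.4868
0.29 39 [ 0.4624 -0.1998] [ 0.5118 -0.1834] midx 0.4871
0.295 56 [ 0.4629 -0.2009] [ 0.5115 -0.1781] midx 0.4872
```

View pics/r.png

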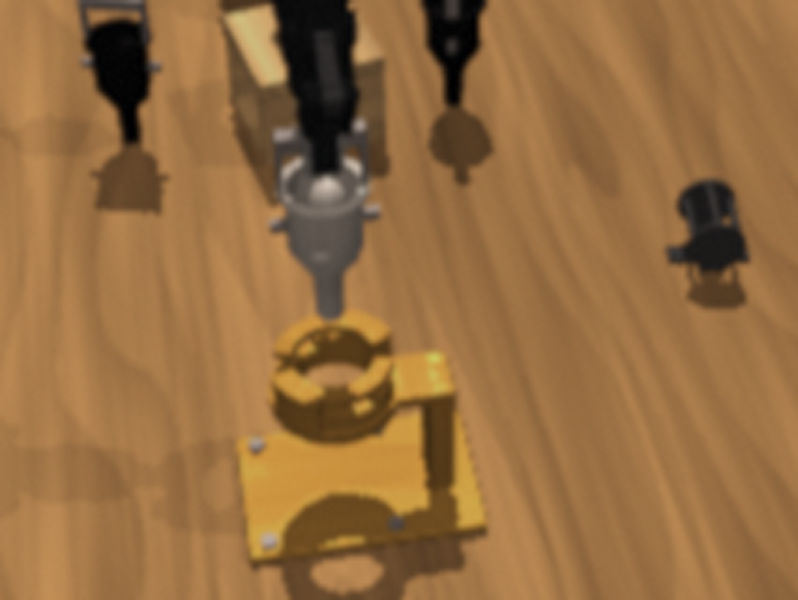

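Emit:
servo_tool(steps="0 0 -0.1 0 -1;0 0 -0.1 0 -1;0 0 -0.08 0 -1;0 0 -0.06 -0.005 -1;0 0 -0.04 0 -1;0 0 0 0 -1;0 0 0 0 -1")

```text
time: 7.05
tcp_pos: [0.4885, -0.1831, 0.3523]
ee_rot: [-0.499, 0.501, 0.498, 0.501]
wrist_force: [0.1, -1.2, -2.4]
finger_gap: 0.0091
```

```bash
python3 - <<'E'
from h import *
st()
c=camera('side'); a=cv2.resize(c['img'][230:350,240:360],(600,600),interpolation=cv2.INTER_CUBIC); cv2.imwrite('pics/d.png',a)
E
```

```text
t 7.05 tcp [ 0.4885 -0.1831  0.3523] jaw 89.69 tilt [ 0.001 -0.    -1.   ] F [ 0.07 -1.18 -2.45] T [ 0.018 -0.033  0.038] gap 0.0091 j [ 0.29  0.48  0.03  1.86 -0.02  0.8   1.9 ]
```

View pics/d.png

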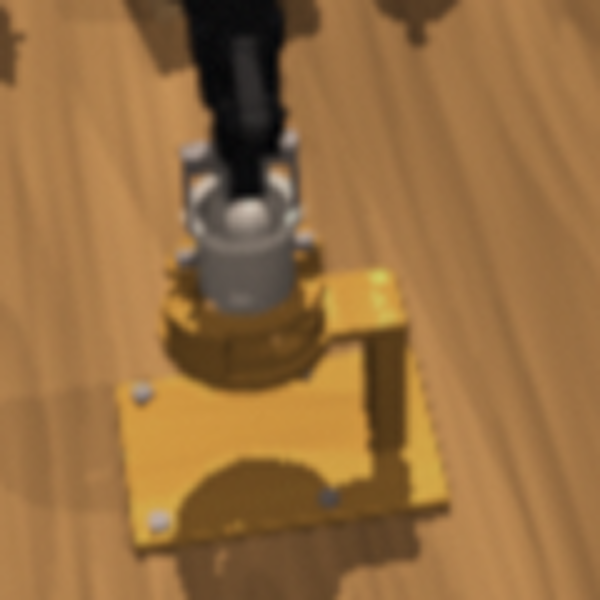

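Emit:
servo_tool(steps="0 0 -0.02 0 -1;0 0 -0.02 0 -1;0 0 -0.01 0 -1;0 0 0 0 -1")

```text
time: 7.5
tcp_pos: [0.4879, -0.1835, 0.339]
ee_rot: [-0.498, 0.502, 0.499, 0.501]
wrist_force: [0.1, 0.1, -2.2]
finger_gap: 0.0084
```

Emit:
servo_tool(steps="0 0 -0.01 0 -1;0 0 -0.01 0 -1;0 0 -0.01 0 -1;0 0 0 0 -1")

```text
time: 7.9
tcp_pos: [0.4879, -0.1835, 0.3315]
ee_rot: [-0.498, 0.502, 0.499, 0.501]
wrist_force: [0.1, 0.0, -1.5]
finger_gap: 0.0089
```

Emit:
servo_tool(steps="0 0 -0.008 0 -1;0 0 -0.006 0 -1;0 0 0 0 -1")

```text
time: 8.2
tcp_pos: [0.488, -0.1835, 0.3282]
ee_rot: [-0.498, 0.502, 0.499, 0.502]
wrist_force: [0.1, 0.0, -1.8]
finger_gap: 0.0088
```

Emit:
servo_tool(steps="0 0 -0.004 0 -1;0 0 0 0 -1")

```text
time: 8.4
tcp_pos: [0.4881, -0.1835, 0.3274]
ee_rot: [-0.498, 0.502, 0.498, 0.502]
wrist_force: [0.2, 0.4, -2.0]
finger_gap: 0.0089
```

Emit:
servo_tool(steps="0 0 -0.003 0 -1;0 0 0 0 -1")

```text
time: 8.6
tcp_pos: [0.4881, -0.1836, 0.327]
ee_rot: [-0.498, 0.502, 0.498, 0.502]
wrist_force: [-0.7, -0.6, 0.8]
finger_gap: 0.0087
```

Emit:
servo_tool(steps="0 0 -0.003 0 -1;0 0 0 0 -1")

```text
time: 8.8
tcp_pos: [0.4881, -0.1837, 0.327]
ee_rot: [-0.499, 0.502, 0.498, 0.502]
wrist_force: [-2.7, 0.9, 6.0]
finger_gap: 0.0088
```

Emit:
servo_tool(steps="0 0 0.002 -0.04 -1;0 0 0 -0.04 -1;0 0 0 -0.04 -1;0 0 0 0 -1")

```text
time: 9.2
tcp_pos: [0.4884, -0.1835, 0.327]
ee_rot: [-0.449, 0.546, 0.448, 0.547]
wrist_force: [-0.5, 0.6, 2.6]
finger_gap: 0.0087
```

```bash
python3 -c "
from h import *
st()"
```

```text
t 9.2 tcp [ 0.4884 -0.1835  0.327 ] jaw 78.82 tilt [ 0.001 -0.001 -1.   ] F [-0.54  0.65  2.6 ] T [ 0.018  0.092 -0.058] gap 0.0087 j [ 0.26  0.52  0.09  1.89 -0.06  0.74  1.76]
```

Emit:
servo_tool(steps="0 0 0 -0.04 -1;0 0 0 -0.04 -1;0 0 0 -0.04 -1;0 0 0 -0.04 -1;0 0 0 -0.03 -1;0 0 0 0 -1")

```text
time: 9.8
tcp_pos: [0.4885, -0.1835, 0.327]
ee_rot: [-0.364, 0.606, 0.363, 0.607]
wrist_force: [1.0, 0.3, 3.8]
finger_gap: 0.0089
```

```bash
python3 -c "
from h import *
st()"
```

```text
t 9.8 tcp [ 0.4885 -0.1835  0.327 ] jaw 61.8 tilt [ 0.002 -0.001 -1.   ] F [1.   0.25 3.82] T [ 0.017 -0.019 -0.05 ] gap 0.0089 j [ 0.2   0.52  0.17  1.89 -0.13  0.74  1.52]
```

Emit:
servo_tool(steps="0 0 0 -0.025 -1;0 0 0 -0.025 -1;0 0 0 0 -1")

```text
time: 10.1
tcp_pos: [0.4885, -0.1836, 0.327]
ee_rot: [-0.34, 0.62, 0.339, 0.621]
wrist_force: [0.4, -0.6, 4.6]
finger_gap: 0.009
```

Emit:
servo_tool(steps="0 0 0 -0.02 -1;0 0 0 -0.02 -1;0 0 0 0 -1")

```text
time: 10.4
tcp_pos: [0.4884, -0.1837, 0.327]
ee_rot: [-0.319, 0.631, 0.318, 0.632]
wrist_force: [0.6, 0.5, 5.3]
finger_gap: 0.0087
```

Emit:
servo_tool(steps="0 0 0 -0.02 -1;0 0 0 -0.02 -1;0 0 0 0 -1")

```text
time: 10.7
tcp_pos: [0.4884, -0.1837, 0.327]
ee_rot: [-0.299, 0.64, 0.298, 0.641]
wrist_force: [0.1, 0.2, 5.4]
finger_gap: 0.0089
```

Emit:
servo_tool(steps="0 0 0.001 -0.02 -1;0 0 0 -0.02 -1;0 0 0 0 -1")

```text
time: 11.0
tcp_pos: [0.4883, -0.1836, 0.3269]
ee_rot: [-0.279, 0.65, 0.278, 0.65]
wrist_force: [0.5, 0.2, 4.2]
finger_gap: 0.0091
```

Emit:
servo_tool(steps="0 0 0 -0.02 -1;0 0 0 -0.02 -1;0 0 0 0 -1")

```text
time: 11.3
tcp_pos: [0.4883, -0.1835, 0.3268]
ee_rot: [-0.258, 0.658, 0.258, 0.659]
wrist_force: [0.9, 0.8, 5.8]
finger_gap: 0.0089
```

Emit:
servo_tool(steps="0 0 0 -0.02 -1;0 0 0 -0.02 -1;0 0 0 0 -1")

```text
time: 11.6
tcp_pos: [0.4885, -0.183, 0.3267]
ee_rot: [-0.237, 0.666, 0.237, 0.666]
wrist_force: [1.6, 1.6, 3.8]
finger_gap: 0.009
```

Emit:
servo_tool(steps="0 0 0 -0.02 -1;0 0 0 0 -1")

```text
time: 11.8
tcp_pos: [0.4883, -0.1832, 0.3267]
ee_rot: [-0.227, 0.67, 0.227, 0.67]
wrist_force: [2.3, 2.1, 3.3]
finger_gap: 0.0092
```

```bash
python3 -c "
from h import *
st()"
```

```text
t 11.8 tcp [ 0.4883 -0.1832  0.3267] jaw 37.39 tilt [ 0.  0. -1.] F [2.34 2.13 3.26] T [ 0.429 -0.609  0.051] gap 0.0092 j [ 0.12  0.53  0.3   1.9  -0.22  0.75  1.19]
```

Emit:
servo_tool(steps="0.004 0.003 0 0 -1;0 0 0 0 -1")

```text
time: 12.0
tcp_pos: [0.4889, -0.1829, 0.3266]
ee_rot: [-0.227, 0.67, 0.227, 0.669]
wrist_force: [1.2, 1.4, 4.8]
finger_gap: 0.009
```

```bash
python3 -c "
from h import *
st()"
```

```text
t 12.0 tcp [ 0.4889 -0.1829  0.3266] jaw 37.42 tilt [-0.001 -0.    -1.   ] F [1.19 1.37 4.81] T [ 0.306 -0.33  -0.002] gap 0.009 j [ 0.12  0.53  0.3   1.89 -0.22  0.75  1.19]
```

Halved the lateral force; once more, then press a little.

Emit:
servo_tool(steps="0.005 0.004 0 0 -1;0 0 0 0 -1")

```text
time: 12.2
tcp_pos: [0.4896, -0.1824, 0.3266]
ee_rot: [-0.226, 0.671, 0.227, 0.669]
wrist_force: [-0.9, 1.5, 5.4]
finger_gap: 0.0087
```

```bash
python3 -c "
from h import *
st()"
```

```text
t 12.2 tcp [ 0.4896 -0.1824  0.3266] jaw 37.37 tilt [-0.002 -0.001 -1.   ] F [-0.92  1.55  5.39] T [ 0.056  0.06  -0.01 ] gap 0.0087 j [ 0.11  0.53  0.3   1.89 -0.22  0.75  1.19]
```

Emit:
servo_tool(steps="0 0 0.001 -0.015 -1;0 0 0 0 -1")

```text
time: 12.4
tcp_pos: [0.4896, -0.1823, 0.3267]
ee_rot: [-0.218, 0.673, 0.219, 0.672]
wrist_force: [-0.3, -0.2, 4.1]
finger_gap: 0.0088
```

```bash
python3 -c "
from h import *
st()"
```

```text
t 12.4 tcp [ 0.4896 -0.1823  0.3267] jaw 36.0 tilt [-0.002 -0.001 -1.   ] F [-0.29 -0.21  4.13] T [-0.136  0.184  0.009] gap 0.0088 j [ 0.11  0.53  0.3   1.89 -0.22  0.75  1.17]
```

Emit:
servo_tool(steps="0 0 0 -0.015 -1;0 0 0 0 -1")

```text
time: 12.6
tcp_pos: [0.4897, -0.1822, 0.3267]
ee_rot: [-0.21, 0.676, 0.211, 0.674]
wrist_force: [-2.9, -0.7, 2.8]
finger_gap: 0.0089
```

```bash
python3 -c "
from h import *
st()"
```

```text
t 12.6 tcp [ 0.4897 -0.1822  0.3267] jaw 34.65 tilt [-0.002 -0.    -1.   ] F [-2.87 -0.69  2.84] T [-0.231  0.414  0.006] gap 0.0089 j [ 0.11  0.53  0.31  1.89 -0.23  0.75  1.15]
```

Emit:
servo_tool(steps="-0.003 -0.002 0 -0.01 -1;0 0 0 0 -1")

```text
time: 12.8
tcp_pos: [0.4893, -0.1823, 0.3267]
ee_rot: [-0.205, 0.677, 0.206, 0.676]
wrist_force: [-0.8, 0.1, 2.0]
finger_gap: 0.0086
```

```bash
python3 -c "
from h import *
st()"
```

```text
t 12.8 tcp [ 0.4893 -0.1823  0.3267] jaw 33.79 tilt [-0.001  0.    -1.   ] F [-0.78  0.11  1.99] T [-0.162  0.155  0.101] gap 0.0086 j [ 0.1   0.53  0.32  1.89 -0.23  0.75  1.14]
```

Emit:
servo_tool(steps="0 0 -0.002 0 -1;0 0 0 0 -1")

```text
time: 13.0
tcp_pos: [0.4894, -0.1824, 0.3265]
ee_rot: [-0.206, 0.677, 0.206, 0.676]
wrist_force: [-1.7, -0.7, 4.4]
finger_gap: 0.0086
```

```bash
python3 -c "
from h import *
st()"
```

```text
t 13.0 tcp [ 0.4894 -0.1824  0.3265] jaw 33.81 tilt [-0.001  0.    -1.   ] F [-1.73 -0.75  4.44] T [-0.085  0.388  0.042] gap 0.0086 j [ 0.1   0.53  0.31  1.89 -0.23  0.75  1.14]
```

Emit:
servo_tool(steps="-0.003 -0.001 0 -0.015 -1;0 0 0 0 -1")

```text
time: 13.2
tcp_pos: [0.489, -0.1824, 0.3264]
ee_rot: [-0.197, 0.679, 0.197, 0.679]
wrist_force: [-0.9, -0.1, 3.8]
finger_gap: 0.0088
```

```bash
python3 -c "
from h import *
st()"
```

```text
t 13.2 tcp [ 0.489  -0.1824  0.3264] jaw 32.42 tilt [ 0.  0. -1.] F [-0.91 -0.05  3.78] T [-0.01   0.049  0.005] gap 0.0088 j [ 0.1   0.53  0.32  1.9  -0.24  0.75  1.12]
```

Emit:
servo_tool(steps="0 0 0 -0.015 -1;0 0 0 0 -1")

```text
time: 13.4
tcp_pos: [0.489, -0.1824, 0.3262]
ee_rot: [-0.189, 0.681, 0.189, 0.681]
wrist_force: [-0.5, -0.1, 0.8]
finger_gap: 0.0088
```

```bash
python3 -c "
from h import *
st()"
```

```text
t 13.4 tcp [ 0.489  -0.1824  0.3262] jaw 31.08 tilt [ 0.  0. -1.] F [-0.52 -0.07  0.77] T [ 0.034 -0.085 -0.035] gap 0.0088 j [ 0.1   0.53  0.33  1.9  -0.24  0.75  1.1 ]
```

Emit:
servo_tool(steps="0 0 -0.003 0 -1;0 0 0 0 -1")

```text
time: 13.6
tcp_pos: [0.4885, -0.1825, 0.325]
ee_rot: [-0.189, 0.682, 0.19, 0.681]
wrist_force: [0.5, 0.2, -1.8]
finger_gap: 0.009
```

```bash
python3 -c "
from h import *
st()"
```

```text
t 13.6 tcp [ 0.4885 -0.1825  0.325 ] jaw 31.11 tilt [-0.002  0.    -1.   ] F [ 0.53  0.16 -1.83] T [-0.072 -0.018 -0.021] gap 0.009 j [ 0.1   0.53  0.33  1.9  -0.24  0.75  1.1 ]
```

Emit:
servo_tool(steps="0 0 -0.004 0 -1;0 0 -0.004 0 -1;0 0 0 0 -1")

```text
time: 13.9
tcp_pos: [0.4885, -0.1826, 0.3232]
ee_rot: [-0.189, 0.682, 0.19, 0.681]
wrist_force: [0.4, 0.1, -2.8]
finger_gap: 0.0084
```

Emit:
servo_tool(steps="0 0 -0.004 0 -1;0 0 0 0 -1")

```text
time: 14.1
tcp_pos: [0.4886, -0.1827, 0.3225]
ee_rot: [-0.19, 0.681, 0.19, 0.681]
wrist_force: [-0.3, -1.2, -2.1]
finger_gap: 0.0089
```

Emit:
servo_tool(steps="0 0 -0.003 0 -1;0 0 0 0 -1")

```text
time: 14.3
tcp_pos: [0.4887, -0.1827, 0.3219]
ee_rot: [-0.19, 0.681, 0.19, 0.681]
wrist_force: [-0.0, -0.3, -1.0]
finger_gap: 0.0091
```

```bash
python3 -c "
from h import *
st()"
```

```text
t 14.3 tcp [ 0.4887 -0.1827  0.3219] jaw 31.11 tilt [-0. -0. -1.] F [-0.01 -0.3  -1.04] T [-0.173  0.204 -0.056] gap 0.0091 j [ 0.1   0.54  0.33  1.9  -0.25  0.74  1.11]
```

Emit:
servo_tool(steps="-0.002 -0.002 -0.003 0 -1;0 0 0 0 -1")

```text
time: 14.5
tcp_pos: [0.4884, -0.183, 0.3212]
ee_rot: [-0.19, 0.681, 0.19, 0.681]
wrist_force: [-1.0, -0.5, -1.9]
finger_gap: 0.0086
```

Emit:
servo_tool(steps="0 0 -0.002 0 -1;0 0 0 0 -1;0 0 0 0 -1")

```text
time: 14.8
tcp_pos: [0.4885, -0.183, 0.321]
ee_rot: [-0.19, 0.681, 0.19, 0.681]
wrist_force: [-0.5, -0.4, 2.1]
finger_gap: 0.0087
```

```bash
python3 -c "
from h import *
st()"
```

```text
t 14.8 tcp [ 0.4885 -0.183   0.321 ] jaw 31.13 tilt [ 0.001 -0.    -1.   ] F [-0.54 -0.43  2.06] T [0.042 0.195 0.02 ] gap 0.0087 j [ 0.1   0.54  0.32  1.9  -0.25  0.74  1.11]
```

Emit:
servo_tool(steps="0 0 0 0 1;0 0 0 0 1;0 0 0 0 1;0 0 0 0 1;0 0 0 0 1;0 0 0 0 1;0 0 0 0 1")

```text
time: 15.5
tcp_pos: [0.4883, -0.1831, 0.3207]
ee_rot: [-0.19, 0.681, 0.19, 0.681]
wrist_force: [-0.5, 0.0, 0.4]
finger_gap: 0.0853
```

Emit:
servo_tool(steps="0 0 0.04 0 1;0 0 0.1 0 1;0 0 0.15 0 1;0 0 0.15 0 1;-0.05 0.15 0 0 1;-0.05 0.15 0 0 1;-0.05 0.15 0 0 1;0 0 0 0 1")

```text
time: 16.3
tcp_pos: [0.4496, -0.0654, 0.4312]
ee_rot: [-0.191, 0.68, 0.194, 0.68]
wrist_force: [0.8, -0.3, 0.6]
finger_gap: 0.0851
```

```bash
python3 - <<'E'
from h import *
st()
c=camera('side'); a=cv2.resize(c['img'][220:340,230:390],(400,300),interpolation=cv2.INTER_CUBIC)
t=camera('top'); b=cv2.resize(t['img'][245:320,350:450],(400,300),interpolation=cv2.INTER_CUBIC)
cv2.imwrite('pics/e.png',np.hstack([a,b]))
W=cloud(t); q=W[(np.hypot(W[...,0]-.488,W[...,1]+.183)<.03)&(W[...,2]>.155)]
print("bar top",len(q),np.median(q[:,2]))
x,f=fit(t,.172,.155,bar,[.488,-.183,-1],rad=.04); print(x.round(4),np.degrees(x[2]),f)
for n in["top","side"]:
    for th in ["oil_can_mid","reel_frame_mid","drive_gear","reel_handle"]:
        for d in silhouettes(n,th)[:1]: print(n,th,round(d["p"],2),np.nanmedian(cloud(t if n=="top" else c)[d["region"]],0).round(3))
E
```

```text
t 16.3 tcp [ 0.4496 -0.0654  0.4312] jaw 31.66 tilt [-0.001  0.004 -1.   ] F [ 0.8  -0.3   0.56] T [-0.034  0.002 -0.028] gap 0.0851 j [-0.18  0.29  0.36  1.93 -0.13  0.94  0.8 ]
bar top 142 0.1721082846222478
[ 0.4892 -0.181  -1.0313] -59.091400367652966 0.17863720171877484
top oil_can_mid 0.7 [0.5   0.364 0.066]
top reel_frame_mid 0.57 [ 0.789 -0.016  0.016]
top drive_gear 0.69 [ 0.475 -0.365  0.006]
top reel_handle 0.8 [ 0.671 -0.433  0.007]
side oil_can_mid 0.56 [0.491 0.351 0.036]
side reel_frame_mid 0.84 [ 0.784 -0.032  0.035]
side drive_gear 0.7 [ 0.474 -0.369  0.008]
side reel_handle 0.52 [ 0.671 -0.434  0.008]
```

View pics/e.png

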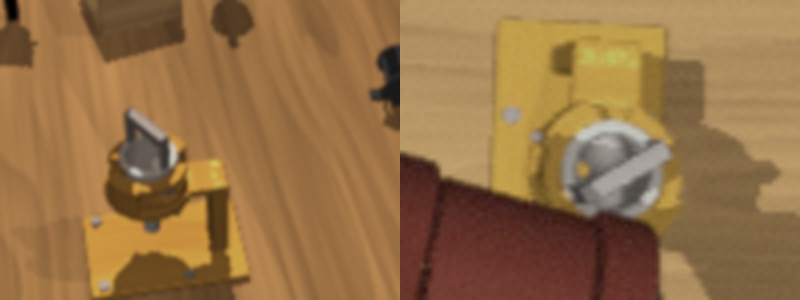

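```bash
python3 -c "
from workcell import *
print(close_job())"
```

```text
the job is handed in; nothing more can be done
None
```

The tin funnel now hangs locked in the brass bracket, and the job was handed in at about 16 s of the 64 s allowed. I lifted it out of the stand by its bail and lowered its lugs through the gaps onto the ledge. I then twisted it clockwise about 59°, where both lugs dropped 6 mm into the notches, and let go.

- **Seating:** after release the bar's top measured 172 mm above the bench, which is what a seated funnel should read. The bar stood at −59°, and the last pictures show it upright with the gripper clear.
- **Forces:** wrist force readings stayed within about 7 N throughout. Between about 51° and 56° of turn there was a side load of about 3 N, which I relieved by shifting the tool about a millimetre.
- **Bystanders:** the oil can, reel frame, gear and reel handle show no sign of having moved. Their re-measured positions agree with the first ones to a few millimetres, except where a different part of the thing was in view.
- **Checks that disagreed:** the side camera's first fit of the bar was about 7 mm and 5° off the top camera's. I used the top camera's, and the grasp bore it out. The last fit of the bar from above was loose because the arm hid part of the ring, but it agreed with the arm's own angle.

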